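Stop the mask-decorating stand from rocking

TASK

The mask maker's decorating stand rocks on the bench because one of its four levelling screws is slack: its wing stands askew and its foot hangs clear of the bench. Turn that wing clockwise (seen from above), by less than a quarter turn, until it points from the corner to the middle of the stand just like the other three wings; its foot then bears its share of the weight and all four feet stand firm. Keep the stand in its place and let go of it.

Things in the scene. Friction and masses are not known exactly. Their poses are not given: they have to be found in the camera images.
- wing_screw (a joint): angle of the slack screw, rad, 0 to 2.6, growing clockwise seen from above; starts at 0.35 to 0.8. Each rad lowers its foot 4 mm (the wing stays at its height). The foot touches the bench at about 1.2, then loads by about 11 N per rad. Right setting 1.65: wing on the diagonal, foot bears about 5 N. Past about 2.3 the neighbouring feet come free. Stiff (0.12 N m); stays where left.
- wing_grip (a point): grip point of the slack screw: on its upright axis, amid its wing, 64 mm above the bench. The wing is an upright aluminium bar 50 mm long, 13 mm thick, 32 mm tall (46 to 78 mm above the bench). The frame turns with it: x along the wing, y across it (the 13 mm to pinch), z up.
- stand: decorating stand, 3 kg, loose: grey 200 x 200 mm plate, top 38 mm above the bench, four rubber feet; amid it a 104 mm wooden disc with a plaster half-mask mould 130 x 72 mm, top 88 mm above the bench. Origin on the bench under the middle, z up. Slack screw at x = y = +80 mm; like screws at the other corners (80 mm out in x and y), wings on the diagonals, are locked.
- slack_foot: round rubber foot under the slack screw, 28 mm across, 12 mm tall. Origin at the centre of its underside: 1.5 to 3.5 mm above the bench at the start, on the bench when the screw is set. z up. Its rubber is soft (about 1 mm per 3 N).

How it is judged:
By the outcome, as a careful person would: the job done as asked, in the order asked, and still so for the second after the job is handed in, with the robot touching nothing.
It also fails if it takes over 29 s, if anything falls off the work surface, if the arm or the gripper's body presses on something with over 40 N, if the wrist force passes 120 N, or if a joint passes its speed limit or range.

ROBOT

A 6-joint arm with a two-finger parallel gripper is mounted at the origin on the work surface. World frame = base frame: x ahead of the robot, y to its left, z up, the work surface at z = 0. Lengths are in m, angles in degrees, forces in N, time in s.
With the tool pointing down it reaches from about 0.375 to 0.925 m from the base axis. Payload 5.7 kg.
Tool frame: the origin (TCP) lies at the very end of the fingers, on their centre line; the grasp point (between the pads) lies 19 mm behind it; z points along the fingers, y is the line along which they close (so a half turn about z gives the same grasp; the last joint's range is limited). The gripper opens to 88 mm and grips with 3 to 60 N. Pads are 20 mm wide; open, the fingers measure 115 mm over their backs; the gripper's body (75 mm by 178 mm) begins 61 mm behind the grasp point.
Start: joints at [-75.006, 20.558, 86.54, -0, 72.909, -6.595], TCP at [0.221, -0.558, 0.198] pointing down, gripper open.
Joint ranges: [-170.27, 170.27], [-57.76, 135], [12.27, 136.19], [-55.21, 235.2], [11.17, 155.16], [-170.74, 170.74]. Speed limits (degrees/s): [136.94, 136.94, 180, 180, 180, 180].

INTERFACE

Orientations are given as [roll, pitch, yaw] about the fixed x, y, z axes, in that order (R = Rz(yaw) Ry(pitch) Rx(roll)).
In Python, from plant import manip, ik, imaging, monitor gives the robot as it stands. The module is installed in compiled form; this text tells all that it offers. Calls block until the motion is done:
- manip.move_pose(position, orientation): joint-space move of the TCP to a pose.
- manip.servo_line(position, rot=None, velocity=0.15): straight line of the TCP; rot=None keeps the orientation; velocity is the mean speed in m/s.
- manip.movej(angles): joint-space move.
- manip.set_gripper(opening, grasp_force=None): opening from 0.0 (shut) to 1.0 (fully open); grasp_force is the grip in N (None keeps the last); returns when the fingers have stopped.
- manip.dwell(seconds).
- ik(position, orientation): joint angles nearest the present ones, or None.
- imaging.grab_frame(name): name is "scene" or "top" or "wrist"; returns the picture (384x512x3 uint8, red, green, blue); there is no depth.
- imaging.camera_model(name): a dict with "camera_matrix" (3x3 intrinsics, pixels), "R" (3x3) and "t" (3): a world point X has camera coordinates R X + t. Camera axes: x right, y down, z forward; pixel columns grow to the right and rows downward; lengths in m; the calibration is good to about 2 mm. A picture is of the moment at which its call begins: read the wrist's pose just before it. camera_model takes no time and is no camera call; for the wrist camera it gives the pose at the moment of the call.
A pose or a line that the arm cannot do raises manip.MotionError and nothing moves.
- manip.sign_off(): hands the job in; it is judged then, once.
Readings, each from a call of its own:
- monitor.get_t(): time.
- monitor.get_joint_pos(): joint angles.
- monitor.get_qd(): joint speeds.
- monitor.get_tau(): joint torques, N m.
- monitor.get_position(): TCP position.
- monitor.get_orientation(): TCP orientation.
- monitor.get_contact_force(): force on the tool from outside, world axes, zero at the start.
- monitor.get_torque(): the same for the moment, N m.
- monitor.get_gripper_width(): opening from 0.0 (shut) to 1.0 (fully open).
- monitor.get_finger_force(): force on a finger pad.
Only numpy, scipy, OpenCV 4.12 (cv2) and the standard library are available. Lean on these libraries where they do the work, as an engineer would, in place of code of your own. Each camera call takes 0.05 s, during which the arm holds its last target. There are 200 camera calls.

## Working session

There is one attempt and no reset: what is moved stays moved. The work goes in short steps, each a Python script; the robot and the scene stay as the last script left them, time stands still between calls to the robot, and variables do not carry over. Pictures are saved under pics/ and viewed, at most 10 in all, crops included, and the job is handed in when it is done.

```bash
mkdir -p pics
python3 - <<'E'
from plant import manip, ik, imaging, monitor
import cv2,numpy as np
for n in("top","scene"):
    f=imaging.grab_frame(n); cv2.imwrite(f"pics/{n}0.png",f[:,:,::-1])
    m=imaging.camera_model(n); print(n,m["camera_matrix"],m["R"],m["t"])
print(monitor.get_t(),monitor.get_orientation())
E
```

```text
top [[455.32766089   0.         252.96645539]
 [  0.         455.32766089 187.32095345]
 [  0.           0.           1.        ]] [[-0.02193184 -0.9997324  -0.00735712]
 [-0.98434384  0.02288038 -0.17476756]
 [ 0.17488913  0.00340896 -0.98458223]] [0.05997297 0.55817414 0.92543368]
scene [[366.72474112   0.         256.30494604]
 [  0.         366.72474112 196.82533363]
 [  0.           0.           1.        ]] [[-0.69106164  0.72278688 -0.00359576]
 [ 0.60919625  0.57976511 -0.54106594]
 [-0.38899067 -0.37610043 -0.84097249]] [ 0.33786417 -0.32271725  0.99306973]
0.1 [-1.79902253e+02 -1.14696189e-02  2.15904008e+01]
```

View pics/top0.png

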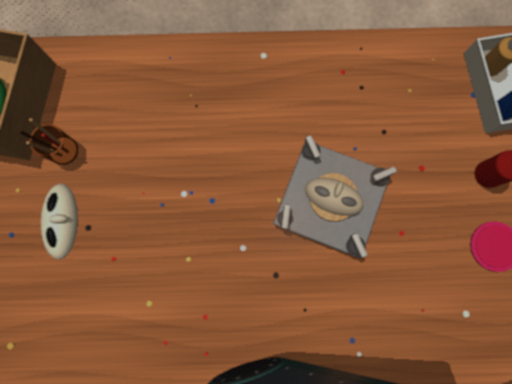

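View pics/scene0.png

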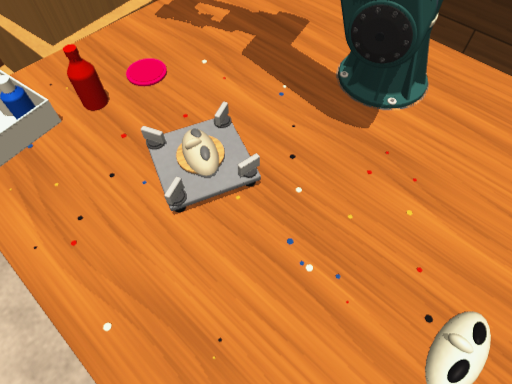

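Top view: the stand is centred near (333,198), with wings near (312,148), (383,175), (357,245) and (286,217). I'll segment the wing tops and compare them with the diagonals.

```bash
cat > h.py <<'E'
from plant import manip, ik, imaging, monitor
import cv2,numpy as np
def ray(uv,z,m):
    K,R,t=m["camera_matrix"],np.array(m["R"]),np.array(m["t"])
    c=-R.T@t; d=R.T@np.linalg.inv(K)@np.array([uv[0],uv[1],1.])
    return c+d*(z-c[2])/d[2]
def proj(X,m):
    p=m["camera_matrix"]@(np.array(m["R"])@np.array(X)+m["t"]); return p[:2]/p[2]
E
python3 - <<'E'
from h import *
f=cv2.imread("pics/top0.png"); m=imaging.camera_model("top")
c=f[125:270,265:405]
hsv=cv2.cvtColor(c,cv2.COLOR_BGR2HSV)
for thr in(165,185):
    k=((hsv[:,:,1]<40)&(hsv[:,:,2]>thr)).astype(np.uint8)
    n,l,s,ce=cv2.connectedComponentsWithStats(k)
    for i in range(1,n):
        if s[i,4]<15: continue
        ys,xs=np.where(l==i); r=cv2.minAreaRect(np.c_[xs,ys].astype(np.float32))
        P=np.array([ray((x+265,y+125),.078,m)[:2] for x,y in zip(xs,ys)])
        w,v=np.linalg.eigh(np.cov(P.T)); a=np.degrees(np.arctan2(v[1,1],v[0,1]))%180
        print(thr,ce[i]+[265,125],s[i,4],P.mean(0).round(4),"ang",a.round(1),"L",(np.sqrt(12*w)).round(3))
# plate grey
k=((cv2.cvtColor(f,cv2.COLOR_BGR2HSV)[:,:,1]<60)).astype(np.uint8); k[:125]=0;k[270:]=0;k[:,:265]=0;k[:,405:]=0
cs=max(cv2.findContours(k,0,2)[0],key=cv2.contourArea)
r=cv2.minAreaRect(cs);print("plate",r,[ray(p,.038,m)[:2].round(3) for p in cv2.boxPoints(r)])
cv2.imwrite("pics/c.png",cv2.resize(c,None,fx=4,fy=4,interpolation=cv2.INTER_CUBIC))
E
```

```text
165 [312.38095238 145.55555556] 63 [ 0.6409 -0.08  ] ang 21.0 L [0.007 0.043]
165 [384.31372549 173.03921569] 51 [ 0.5782 -0.2271] ang 111.1 L [0.006 0.042]
165 [285.609375 215.4375  ] 64 [ 0.4941 -0.0185] ang 171.8 L [0.006 0.043]
165 [358.95833333 244.48611111] 72 [ 0.4316 -0.1651] ang 21.2 L [0.007 0.044]
plate ((335.0282897949219, 196.77828979492188), (97.73536682128906, 96.70787811279297), 20.25646209716797) [array([0.478, 0.008]), array([ 0.677, -0.072]), array([ 0.596, -0.268]), array([ 0.403, -0.183])]
```

View pics/c.png

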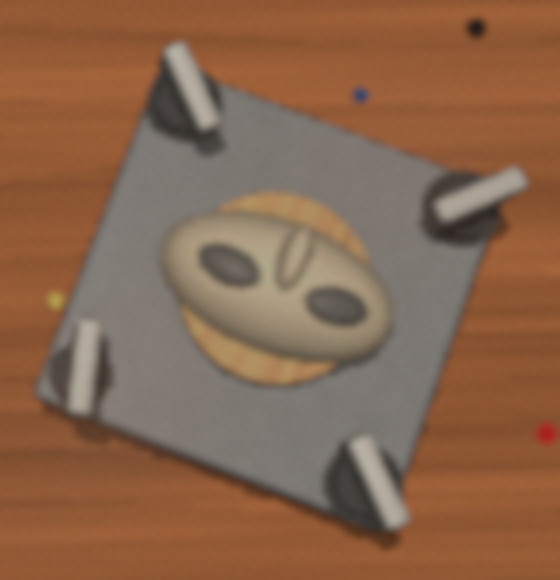

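Top crop: the three locked wings lie on the diagonals, at 21° and 111°. The bottom-left one (pixel 286,215; world 0.494,-0.0185) stands at 172°, so it needs about 60° clockwise. That puts its start at 0.6 rad, which is in the given range. I'll hover above it and look from close by.

Run:
```python
from h import *
p=[.494,-.0185]
for y in(-8,-68,172,112): print(y,ik([*p,.05],[180,0,y]))
best=-8
manip.set_gripper(.5)
manip.move_pose([*p,.2],[180,0,best])
print(monitor.get_t(),monitor.get_position(),monitor.get_orientation(),monitor.get_joint_pos())
m=imaging.camera_model("wrist"); f=imaging.grab_frame("wrist"); cv2.imwrite("pics/w0.png",f[:,:,::-1])
np.save("w0.npy",m,allow_pickle=True)
print(-np.array(m["R"]).T@m["t"])
for X in([*p,.078],[.5363,-.1226,.038]): print(proj(X,m))
```

```text
-8 [-1.01564287e+01  2.31357585e+01  1.08516542e+02 -2.54444375e-14
  4.83476996e+01  8.78435713e+01]
-68 [-1.01564287e+01  2.31357585e+01  1.08516542e+02 -2.54444375e-14
  4.83476996e+01  1.47843571e+02]
172 [-10.15642866  23.13575849 108.51654187   0.          48.34769964
 -92.15642866]
112 [-10.15642866  23.13575849 108.51654187   0.          48.34769964
 -32.15642866]
3.0917 [ 0.49419333 -0.01915026  0.20001683] [ 1.79985506e+02 -9.37871224e-03 -8.03500226e+00] [-1.02155934e+01  1.16972849e+01  9.90378883e+01 -1.51061247e-02
  6.92549040e+01  8.78247596e+01]
[ 0.57448957 -0.03098123  0.38788083]
[247.92902528 182.47004687]
[338.73125133 122.04058877]
```

View pics/w0.png

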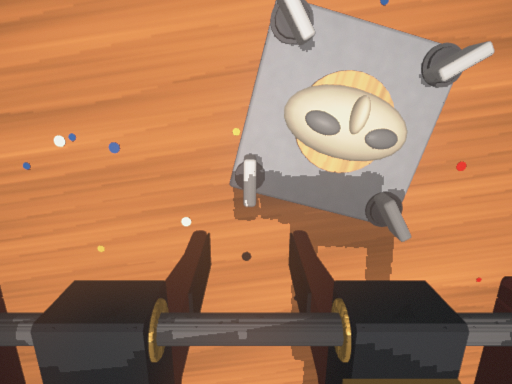

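Wrist view: the slack wing is at about (250,183), rows 160–206, half in shadow, and the prediction was (248,182.5). I'll refine its across-position from this crop, then descend and grip.

Run:
```python
from h import *
m=np.load("w0.npy",allow_pickle=True).item(); f=cv2.imread("pics/w0.png")
hsv=cv2.cvtColor(f,cv2.COLOR_BGR2HSV)
for r in range(156,212,5): print(r,[tuple(hsv[r,c,1:]) and f"{hsv[r,c,1]}/{hsv[r,c,2]}" for c in range(236,266,2)])
cv2.imwrite("pics/w0c.png",cv2.resize(f[140:225,215:300],None,fx=6,fy=6,interpolation=cv2.INTER_CUBIC))
for z,uv in((.078,(244,183)),(.078,(250,183)),(.078,(256,183)),(.078,(250,160)),(.078,(250,206))): print(uv,ray(uv,z,m).round(4))
```

```text
156 ['63/158', '15/182', '14/196', '16/195', '26/148', '33/123', '35/124', '31/124', '32/121', '31/115', '19/132', '17/147', '12/189', '11/194', '11/193']
161 ['16/172', '17/194', '14/197', '15/187', '23/198', '13/233', '13/233', '12/235', '12/230', '20/222', '24/129', '19/132', '17/132', '11/189', '12/194']
166 ['15/185', '38/115', '32/127', '28/128', '22/218', '9/238', '9/240', '9/240', '11/237', '14/225', '30/119', '38/95', '39/91', '20/130', '12/194']
171 ['35/123', '34/127', '32/127', '28/126', '24/219', '11/239', '10/240', '10/240', '12/237', '24/191', '30/119', '35/95', '29/107', '23/122', '23/112']
176 ['56/96', '55/98', '53/96', '47/97', '21/220', '10/238', '13/237', '25/166', '23/167', '25/172', '34/104', '41/93', '38/95', '38/95', '31/100']
181 ['61/96', '53/96', '58/96', '50/97', '28/165', '25/186', '24/167', '26/169', '25/163', '23/153', '37/103', '41/93', '36/93', '38/94', '18/125']
186 ['24/127', '31/125', '55/97', '58/97', '28/146', '27/162', '25/166', '26/169', '25/161', '28/154', '38/100', '42/91', '28/111', '20/130', '23/131']
191 ['141/146', '140/146', '141/146', 
[... 269 characters left out ...]
33', '131/127']
201 ['144/135', '141/137', '144/135', '135/132', '28/171', '13/234', '26/165', '27/167', '29/160', '29/149', '116/127', '144/152', '137/141', '137/136', '140/137']
206 ['146/141', '144/142', '144/142', '147/142', '123/141', '57/175', '73/143', '57/142', '58/141', '113/140', '143/143', '148/157', '153/207', '145/141', '144/143']
211 ['151/149', '152/148', '147/149', '149/149', '148/148', '147/149', '146/148', '146/148', '143/150', '147/149', '147/149', '147/149', '144/152', '146/152', '144/151']
(244, 183) [ 0.494  -0.0145  0.078 ]
(250, 183) [ 0.4932 -0.0205  0.078 ]
(256, 183) [ 0.4923 -0.0264  0.078 ]
(250, 160) [ 0.5163 -0.0237  0.078 ]
(250, 206) [ 0.469  -0.0171  0.078 ]
```

View pics/w0c.png

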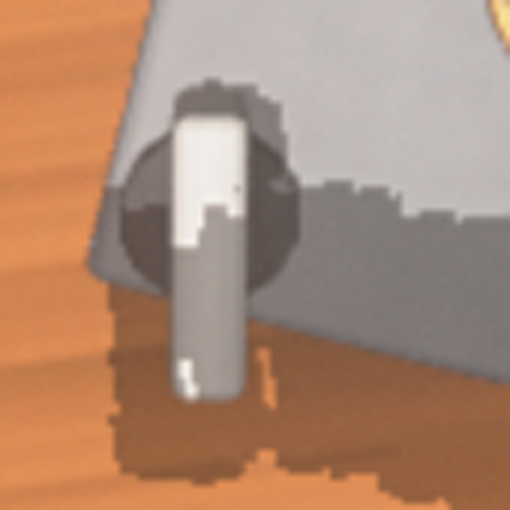

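The wing's centre is at about (0.493,-0.0205) in the wrist view and (0.494,-0.0185) in the top view. Its angle is 172° in both, and its size matches. I'll descend and grip.

Run:
```python
from h import *
p=[.4936,-.0197]
manip.servo_line([*p,.09],rot=[180,0,-8],velocity=.12)
manip.set_gripper(.33)
manip.servo_line([*p,.050],rot=[180,0,-8],velocity=.06)
print(monitor.get_position(),monitor.get_orientation(),monitor.get_contact_force())
manip.set_gripper(0.0,8)
print(monitor.get_gripper_width()*88,monitor.get_finger_force(),monitor.get_contact_force(),monitor.get_torque(),monitor.get_position(),monitor.get_t())
```

```text
[ 0.49370953 -0.01971897  0.04997377] [-1.79999230e+02  1.46107090e-03 -8.00089244e+00] [-0.09076245 -0.04274597  0.12225514]
12.613786946533631 8.000121116638184 [0.46213111 3.96594189 2.45633306] [ 0.66984908 -0.04994772 -0.06385308] [ 0.49400244 -0.01931303  0.05034709] 5.8917
```

Run:
```python
from h import *
manip.servo_line([.4937,-.0191,.050],rot=[180,0,-8],velocity=.02)
manip.set_gripper(0.0,30)
print(monitor.get_finger_force(),monitor.get_contact_force())
for y in(-20,-32,-44,-56,-68.3):
    q=ik([.4937,-.0191,.050],[180,0,y]); manip.movej(q)
    print(y,monitor.get_t(),monitor.get_contact_force().round(2),monitor.get_torque().round(3),monitor.get_orientation().round(2),monitor.get_position().round(4),round(monitor.get_gripper_width()*88,2))
    if np.linalg.norm(monitor.get_contact_force())>25: break
```

```text
29.9997416138649 [0.14124407 1.15979038 5.12791835]
-20 6.675 [-0.22 -0.47  4.8 ] [ 0.015 -0.04  -0.106] [ 1.7999e+02 -2.0000e-02 -1.9770e+01] [ 0.4939 -0.0193  0.0501] 12.23
-32 6.9917 [ 0.69 -2.11  3.43] [-0.268  0.122 -0.094] [ 1.7998e+02 -2.0000e-02 -3.1630e+01] [ 0.4937 -0.0194  0.05  ] 12.23
-44 7.3083 [-0.47 -3.98  4.7 ] [-0.59   0.129 -0.101] [ 1.7996e+02 -2.0000e-02 -4.3570e+01] [ 0.4936 -0.0195  0.05  ] 12.18
-56 7.625 [-2.17 -4.73  6.22] [-0.801  0.253 -0.056] [ 1.7995e+02 -3.0000e-02 -5.5650e+01] [ 0.4934 -0.0197  0.0501] 11.97
-68.3 7.9417 [-2.43 -5.9   7.41] [-0.927  0.456  0.039] [ 1.7993e+02 -5.0000e-02 -6.7940e+01] [ 0.4932 -0.0198  0.0502] 12.29
```

```bash
cat > meas.py <<'E'
from h import *
def meas(f,thr=165):
    m=imaging.camera_model("top")
    hsv=cv2.cvtColor(f,cv2.COLOR_RGB2HSV)
    k=((hsv[:,:,1]<40)&(hsv[:,:,2]>thr)).astype(np.uint8); k[:125]=0;k[270:]=0;k[:,:265]=0;k[:,405:]=0
    n,l,s,ce=cv2.connectedComponentsWithStats(k)
    for i in range(1,n):
        if s[i,4]<15: continue
        ys,xs=np.where(l==i)
        P=np.array([ray((x,y),.078,m)[:2] for x,y in zip(xs,ys)])
        w,v=np.linalg.eigh(np.cov(P.T)); a=np.degrees(np.arctan2(v[1,1],v[0,1]))%180
        print(ce[i].round(1),s[i,4],P.mean(0).round(4),"ang",a.round(1),"L",np.sqrt(12*w).round(3))
E
python3 - <<'E'
from meas import *
manip.dwell(.3); print(monitor.get_orientation(),monitor.get_contact_force())
manip.set_gripper(.33)
print(monitor.get_orientation(),monitor.get_contact_force())
p=monitor.get_position()
manip.servo_line([p[0],p[1],.13],rot=[180,0,-68.3],velocity=.1)
manip.move_pose([.40,.15,.25],[180,0,-68.3])
f=imaging.grab_frame("top"); cv2.imwrite("pics/t1.png",f[:,:,::-1]); meas(f)
cv2.imwrite("pics/t1c.png",cv2.resize(f[125:270,265:405,::-1],None,fx=4,fy=4,interpolation=cv2.INTER_CUBIC))
print(monitor.get_t())
E
```

```text
[ 1.79933256e+02 -4.39240076e-02 -6.79194379e+01] [-2.61011835 -6.27434699  7.49136965]
[ 1.79987236e+02  1.92412280e-02 -6.82524796e+01] [-0.72375705 -0.24786997 -0.37401889]
[312.5 145.8] 91 [ 0.6404 -0.0802] ang 22.5 L [0.009 0.045]
[384.7 173. ] 89 [ 0.5783 -0.2278] ang 111.4 L [0.009 0.045]
[286.  215.7] 103 [ 0.4936 -0.0192] ang 112.4 L [0.009 0.047]
[359.1 244.4] 108 [ 0.4318 -0.1653] ang 22.3 L [0.01  0.047]
10.6417
```

View pics/t1c.png

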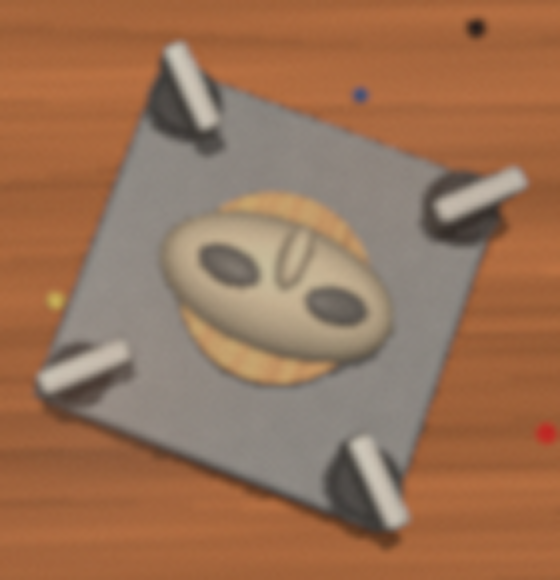

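The wing now lies at 112.4°, with the other wings at 111.4° and at 22.4° (+90°). The stand hasn't moved and the gripper is clear.

```bash
python3 -c "
from plant import manip
print(manip.sign_off())"
```

```text
the job is handed in; nothing more can be done
None
```

I turned the slack wing about 60° clockwise until it lined up with its diagonal to within about 1° in the top view, then let go, with the stand still in its place, and handed the job in at about 10.6 s; I did not measure the foot's load on the bench directly.

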